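# Two chilling balls into the rocks glass

## Robot

A 6-joint arm with a two-finger parallel gripper is mounted at the origin on a cart in front of the work surface, level with it; the furniture and walls round the work are solid. World frame = base frame: x ahead of the robot, y to its left, z up, the work surface at z = 0. Lengths are in mm, angles in rad, forces in N, time in s.
With the tool pointing down it reaches from about 350 to 975 mm from the base axis. Payload 7.1 kg.
Tool frame: the origin (TCP) lies at the very end of the fingers, on their centre line; the grasp point (between the pads) lies 19 mm behind it; z points along the fingers, y is the direction in which the jaws open and shut (so a half turn about z gives the same grasp; the last joint's range is limited). The gripper opens to 88 mm and grips with 3 to 60 N. Pads are 20 mm wide; open, the fingers measure 115 mm over their backs; the gripper's body (75 mm by 178 mm) begins 61 mm behind the grasp point.
Start: joints at [-1.179, 0.423, 1.63, -0, 1.089, -0.019], TCP at [249.605, -572.977, 222.675] pointing down, gripper open.
Joint ranges: [-3, 3], [-0.9, 2.11], [0.09, 2.58], [-1.31, 4.45], [0.11, 2.69], [-2.54, 2.54]. Speed limits (rad/s): [2.39, 2.39, 3.01, 3.14, 3.14, 3.14].

## Interface

Orientations are given as a rotation vector (axis times angle).
In Python, from workcell import ctrl, imaging gives the robot as it stands. The module is installed in compiled form; this text tells all that it offers.
- The arm moves only by the shell command python3 -m pendant 'ROWS'. ROWS is JSON, a list of rows, each an object with "turn": the turn, a rotation vector about the world's x, y, z in rad, a list of three; "dp": the shift along the world's x, y, z in m, a list of three; "claw": the finger opening in m, from 0 to 0.0878. A call has 1 to 8 rows; each row is the pose to reach, as a shift and turn from the pose commanded when the call began; what a row does not reach only later rows make up. A row lasts 1/10 s, in which the tool goes at most 50 mm and 8.59 degrees, less where a joint would pass 70% of its speed; a pose out of reach is approached as far as the arm can. A call with a gripper value outside its range is refused whole. The fingers move at their own pace and stop on an object; the grip force is fixed at half the most. Time passes only in rows, so rows that repeat a pose let the fingers close. It gives the time, the measured TCP pose, the force and the opening at its end, in the units of the state.
- ctrl.get_obs(): the state, without advancing time (a new reading comes with each control period).
- imaging.get_image(name): name is "side" or "top"; returns a dict with "pixels" (384x512x3 uint8, blue, green, red), "fov_y" (degrees; the focal length in pixels is half the picture's height over the tangent of half this angle, whatever the lens; pixels are square), "cx", "cy" (the principal point, pixels), "xyz" and "rotation" of the camera in the world. Camera axes: x right, y up, looking along -z (the intrinsics and any distortion apply to the point x, -y, -z); pixel columns grow to the right and rows downward; lengths in mm; the calibration is good to about 2 mm. A picture is of the moment at which its call begins. There is no depth.
- ctrl.close_job(): hands the job in, once; it reports no verdict.
The state is a dict: "t": time; "qpos": joint angles; "qvel": joint speeds; "joint_torque": joint torques, N m; "ee_pos": TCP position; "orientation": TCP orientation; "ft_force": force on the tool from outside, world axes, zero at the start; "moment": the same for the moment, N m; "width": finger opening in mm.
Only numpy, scipy, OpenCV 4.12 (cv2) and the standard library are available. Lean on these libraries where they do the work, as an engineer would, in place of code of your own. Each camera call takes 0.05 s, during which the arm holds its last target.

## Task

Serve this drink over steel chilling balls: slide the clear rocks glass along the worktop, upright and without lifting it, until it sits home against the curved rubber stop under the outlet of the ball dispenser. Then press the red pad all the way down with the fingertips, once, so that the rocker lifts its gate, keep it down until two balls have dropped into the glass, and let it come back up. Nothing is to be picked up: do not touch the balls, let none fall on the worktop, leave the glass in its place with just those two balls in it and the third in the dispenser, and do not disturb the other bar things.

Things in the scene. Friction and masses are not known exactly. Their poses are not given: they have to be found in the camera images.
- rocks_glass: clear, open rocks glass, 82 mm across the rim, 70 mm across the foot, 85 mm tall, wall 4 mm, inner floor 12 mm up, 0.27 to 0.43 kg, upright on the worktop to the robot's left. Origin: centre of its underside; z points up through its mouth. Pushed below 45 mm height it slides without tipping.
- dispenser: fixed ball dispenser, 205 mm long, 92 wide, 207 high: wooden foot, white body, steel channel sloping down 10 degrees to an open outlet. Origin: on the worktop under the foot. Its -x axis points along the channel out of the outlet (roughly to the robot's left), z up. Outlet lip at x -85 mm, 42 mm wide, underside 102, top 125 mm above the worktop (the glass passes below); foot begins at x -66 mm.
- glass_place (a point): where the centre of the glass's underside is when home: worktop point below the outlet, at x -117 mm, y 0 in the dispenser's frame, same axes. A fixed black rubber arc, 30 mm up, bar 9 mm thick, embraces the glass on its +x side (110 degrees, inner radius 43 mm). Open to -x: the glass can be pushed in along any direction up to 40 degrees off the dispenser's axis.
- rocker (a joint): rocker angle (rad) on a level pivot across the channel. 0: rest, pad up, gate down. 0.5: pad fully down on its stop. A spring returns it (3 N at the pad to start, 5 N at the bottom). From about 0.43 the gate is open, and a rod of the rocker has dropped behind the second ball and holds the third back, so one press lets out just two, within about 1 s. On release the gate shuts first.
- pad (a point): centre of the top face of the red pad (44 mm along the channel x 48 mm), at the rocker's raised rear end, 205 mm above the worktop at rest. Pivot axis: 71 mm towards the outlet (dispenser -x) and 60 mm below it. Pressed fully it has moved on an arc 41 mm down and 20 mm in dispenser +x; its face tilts from 15 degrees (far side high) to 14 degrees the other way. A fingertip may slide on it.
- ball_1_center (a point): centre of a loose polished steel ball, 32 mm across, 55 g. The one next to the gate at the start: first to come out.
- ball_2_center (a point): centre of a loose polished steel ball, 32 mm across, 55 g. Second from the gate at the start: comes out with the first.
- ball_3_center (a point): centre of a loose polished steel ball, 32 mm across, 55 g. Third from the gate: stays in the channel.
- jigger: bystander, to be left alone: steel double jigger, 44 mm wide, 88 mm tall. Origin: centre of its underside.
- bitters_orange: bystander, to be left alone: small amber dropper bottle with an orange-toned label, 48 mm wide, 142 mm tall. Origin: centre of its underside.
- bitters_herb: bystander, to be left alone: small amber dropper bottle with a green-toned label, 43 mm wide, 132 mm tall. Origin: centre of its underside.
- wine_stopper: bystander, to be left alone: steel wine stopper, 37 mm wide, 73 mm tall. Origin: centre of its underside.
- bar_spoon: bystander, to be left alone: twisted steel bar spoon lying flat, 256 mm long. Origin: centre of its underside.
- corkscrew: bystander, to be left alone: steel wing corkscrew standing, 166 mm tall. Origin: centre of its underside.
- bottle_opener: bystander, to be left alone: bottle opener with a blue handle lying flat, 154 mm long. Origin: centre of its underside.
Mind the look-alikes: they are no part of the job. What is shaped like the rocks_glass but blue or pink is not meant.

How it is judged:
By the outcome, as a careful person would: the job done as asked, in the order asked, and still so for the second after the job is handed in, with the robot touching nothing.
It also fails if it takes over 56 s, if anything falls off the work surface, if the arm or the gripper's body presses on something with over 40 N, if the wrist force passes 120 N, or if a joint passes its speed limit or range.

## Working session

There is one attempt and no reset: what is moved stays moved. The work goes in short steps, Python scripts to look and compute and a shell command to move; the robot and the scene stay as the last step left them, time stands still between calls to the robot, and variables do not carry over. Pictures are saved under pics/ and viewed, and the job is handed in when it is done.

```bash
mkdir -p pics
python3 - <<'E'
from workcell import ctrl, imaging
import cv2,numpy as np
for n in("side","top"):
    d=imaging.get_image(n); cv2.imwrite(f"pics/{n}0.png",cv2.resize(d["pixels"],(800,600),interpolation=cv2.INTER_CUBIC))
    cv2.imwrite(f"pics/{n}0_raw.png",d["pixels"])
    print(n,{k:v for k,v in d.items() if k!="pixels"})
print(ctrl.get_obs())
E
```

```text
side {'fov_y': 56.632938828477194, 'cx': 255.5427598367579, 'cy': 190.49236349884242, 'xyz': array([-693.08601912,  -85.33770333,  830.92974147]), 'rotation': array([ 0.84933245, -0.77676075, -1.34593115])}
top {'fov_y': 43.987766241857585, 'cx': 263.1264768933055, 'cy': 194.3362605139906, 'xyz': array([-169.15664773,  267.17175421, 1495.05120515]), 'rotation': array([ 0.33130099, -0.48285247, -1.8562972 ])}
{'t': 0.1, 'qpos': array([-1.17899288e+00,  4.23749958e-01,  1.63063328e+00, -3.20028881e-05,
        1.08856741e+00, -1.89740899e-02]), 'qvel': array([ 2.50923187e-05, -6.82447281e-04, -1.13476371e-03, -1.10268589e-04,
       -6.83906394e-04, -7.61471900e-04]), 'joint_torque': array([ 2.29426332e-04, -5.45615852e+01, -2.74324161e+01,  6.44971593e-02,
        1.87750423e-02, -8.35650354e-06]), 'ee_pos': array([ 249.41309199, -572.52452897,  221.9807064 ]), 'orientation': array([-3.07425587e+00, -6.40472568e-01,  4.38912990e-04]), 'ft_force': array([0.6924458 , 0.75669164, 0.36616862]), 'moment': array([ 0.08557868, -0.00826015,  0.02021149]), 'width': 87.9990564615713}
```

View pics/side0.png

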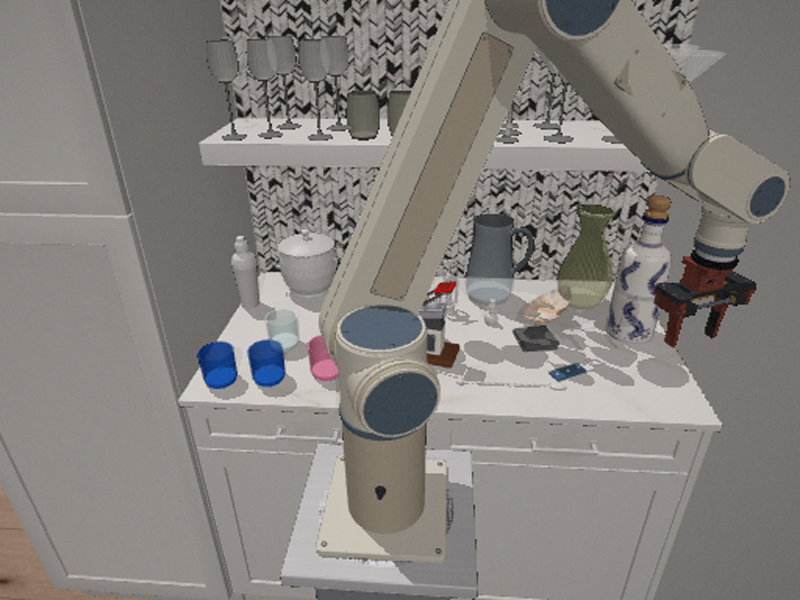

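View pics/top0.png

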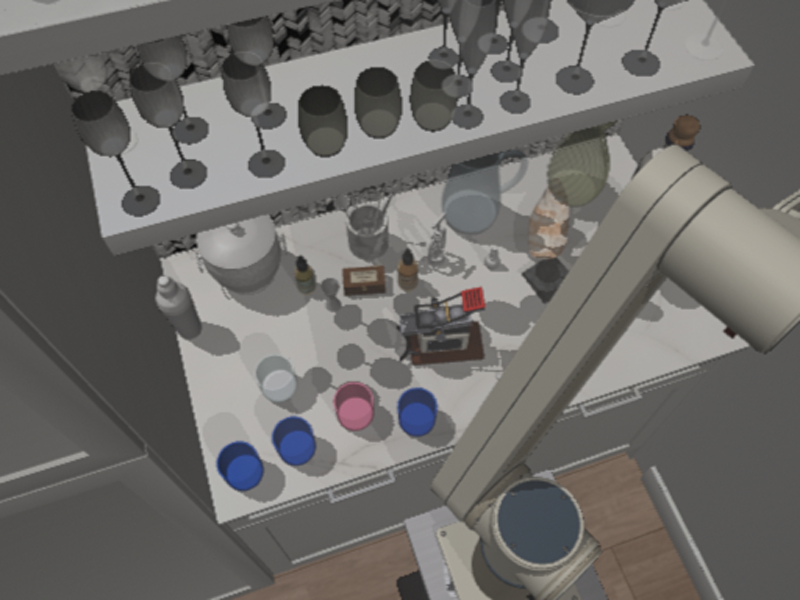

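```bash
cat > h.py <<'E'
import numpy as np
from scipy.spatial.transform import Rotation as R
CAM={'side':(56.632938828477194,255.5427598367579,190.49236349884242,[-693.08601912,-85.33770333,830.92974147],[0.84933245,-0.77676075,-1.34593115]),
'top':(43.987766241857585,263.1264768933055,194.3362605139906,[-169.15664773,267.17175421,1495.05120515],[0.33130099,-0.48285247,-1.8562972])}
def ray(n,u,v):
    f,cx,cy,p,r=CAM[n]; F=192/np.tan(np.radians(f/2))
    d=R.from_rotvec(r).apply([(u-cx)/F,-(v-cy)/F,-1]); return np.array(p),d
def onz(n,u,v,z=0):
    p,d=ray(n,u,v); return p+d*(z-p[2])/d[2]
def proj(n,X):
    f,cx,cy,p,r=CAM[n]; F=192/np.tan(np.radians(f/2))
    c=R.from_rotvec(r).inv().apply(np.array(X,float)-p); return np.array([cx+F*c[0]/-c[2],cy-F*c[1]/-c[2]])
def tri(a,b):
    p,d=ray(*a);q,e=ray(*b);A=np.stack([d,-e],1);s=np.linalg.lstsq(A,q-p,rcond=None)[0]
    x,y=p+d*s[0],q+e*s[1];return (x+y)/2,np.linalg.norm(x-y)
E
python3 - <<'E'
import cv2
t=cv2.imread('pics/top0_raw.png');s=cv2.imread('pics/side0_raw.png')
def crop(im,x0,y0,w,h,k,n):
    cv2.imwrite(n,cv2.resize(im[y0:y0+h,x0:x0+w],None,fx=k,fy=k,interpolation=cv2.INTER_CUBIC))
crop(t,130,160,200,150,4,'pics/ctop0.png')   # raw=130+u/4,160+v/4
crop(s,120,165,200,100,4,'pics/cside0.png')
E
```

```text
(no output)
```

View pics/ctop0.png

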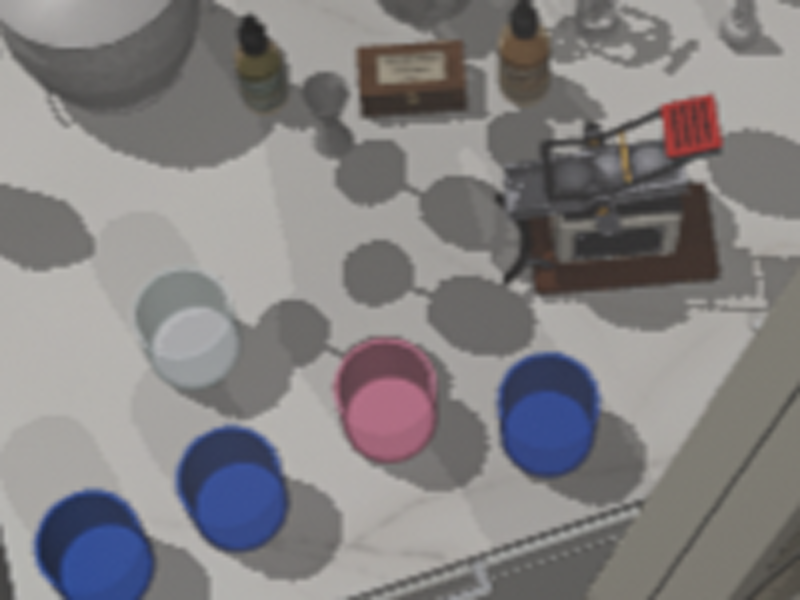

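View pics/cside0.png

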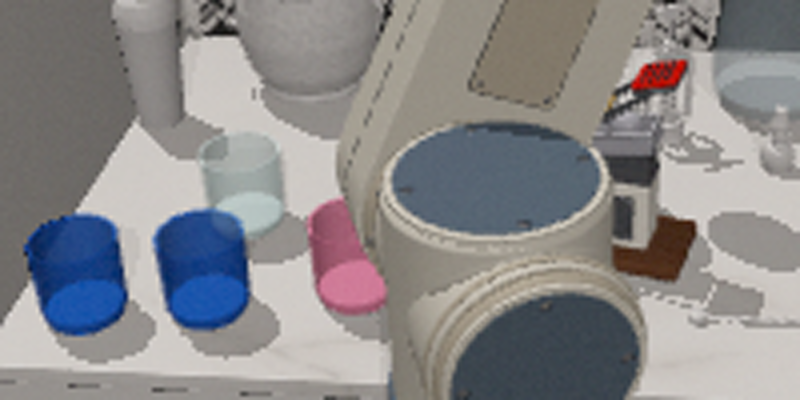

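Run:
```python
from h import *
T=lambda u,v,z:onz('top',130+u/4,160+v/4,z).round(1)
S=lambda u,v,z:onz('side',120+u/4,165+v/4,z).round(1)
tri_=lambda a,b:tri(('top',130+a[0]/4,160+a[1]/4),('side',120+b[0]/4,165+b[1]/4))
print('glass rim',T(184,317,85),S(242,158,85),tri_((184,317),(242,158)))
print('glass inner floor top',T(195,347,12),S(250,214,12))
print('pad',T(692,126,205),S(660,75,205),tri_((692,126),(660,75)))
print('foot',T(537,294,0),T(718,279,0),S(612,275,0),S(678,282,0),S(696,225,12))
for p in [(498,195),(523,235),(505,282)]: print('arc',T(*p,30))
for n,p,z in [('pink',(386,388),85),('pinkfloor',(390,418),12),('blue3',(549,402),85),('blue2',(230,477),85),('jigger top',(325,93),88),('jig bot',(335,145),0),('box',(362,115),0),('box',(467,105),0),('herb',(265,100),0),('orange',(525,95),0),('cork',(600,20),0),('stopper',(740,40),0),('pot',(110,105),0)]: print(n,T(*p,z))
# dark
print('rim ball?',T(575,175,140),T(655,158,150))
```

```text
glass rim [493.9 320.4  85. ] [485.  310.2  85. ] (array([500.39761028, 318.30428586,  74.11142138]), np.float64(5.604022706008481))
glass inner floor top [498.8 321.1  12. ] [493.7 312.4  12. ]
pad [466.7 -96.5 205. ] [ 463.1 -100.3  205. ] (array([469.14360914, -99.04495745, 201.08347137]), np.float64(2.9110291540411404))
foot [456.9  32.2   0. ] [ 419.7 -120.2    0. ] [430.6 -60.8   0. ] [ 423.6 -124.7    0. ] [ 504.2 -142.8   12. ]
arc [543.5  38.1  30. ]
arc [500.2  30.1  30. ]
arc [463.5  58.8  30. ]
pink [383.4 184.8  85. ]
pinkfloor [385.8 185.1  12. ]
blue3 [330.7  67.   85. ]
blue2 [352.5 319.6  85. ]
jigger top [655.7 155.9  88. ]
jig bot [652.7 155.4   0. ]
box [674.5 123.7   0. ]
box [653.8  30.8   0. ]
herb [717.8 202.3   0. ]
orange [646.8 -22.3   0. ]
cork [ 700.4 -114.5    0. ]
stopper [ 638.2 -229.5    0. ]
pot [757.8 336.1   0. ]
rim ball? [487.1  -9.1 140. ] [476.  -73.1 150. ]
```

Run:
```python
from h import *
import cv2
out={}
for n in('top','side'):
    im=cv2.imread(f'pics/{n}0_raw.png'); hsv=cv2.cvtColor(im,cv2.COLOR_BGR2HSV)
    m=cv2.inRange(hsv,(0,170,120),(6,255,255))|cv2.inRange(hsv,(174,170,120),(180,255,255))
    c,_=cv2.findContours(m,cv2.RETR_EXTERNAL,cv2.CHAIN_APPROX_NONE);c=max(c,key=cv2.contourArea)
    M=cv2.moments(c);out[n]=(M['m10']/M['m00'],M['m01']/M['m00']);print(n,'pad',out[n],cv2.contourArea(c))
    print(cv2.boxPoints(cv2.minAreaRect(c)).round(1).tolist())
    print(onz(n,*out[n],205).round(1))
print(tri(('top',*out['top']),('side',*out['side'])))
b=cv2.boxPoints
# foot front bottom edge in top: dark brown
im=cv2.imread('pics/top0_raw.png');hsv=cv2.cvtColor(im,cv2.COLOR_BGR2HSV)
m=cv2.inRange(hsv,(0,70,20),(15,220,120));m[:,:262]=0;m[:,312:]=0;m[:200]=0;m[235:]=0
pts=[]
for u in range(268,307):
    v=np.where(m[:,u])[0]
    if len(v):pts.append((u,v.max()+.5))
pts=np.array(pts);l=cv2.fitLine(pts.astype(np.float32),cv2.DIST_HUBER,0,.01,.01).ravel();print(l,pts[:,0].min(),pts[:,0].max())
A=onz('top',l[2]-18*l[0],l[3]-18*l[1]);B=onz('top',l[2]+18*l[0],l[3]+18*l[1]);d=A-B;print(A,B,np.degrees(np.arctan2(d[1],d[0])))
# counter left edge and bottle etc (800-img)
for u,v in[(165,265),(195,400),(220,520),(190,337),(200,320)]:print(u,v,onz('top',u*.64,v*.64,0).round(0))
print('R',R.from_rotvec([-3.074,-.640,0]).as_matrix().round(2))
```

```text
Traceback (most recent call last):
ValueError: max() iterable argument is empty
```

Run:
```python
import cv2
t=cv2.imread('pics/top0_raw.png');s=cv2.imread('pics/side0_raw.png')
cv2.imwrite('pics/g0.png',cv2.resize(cv2.hconcat([t[215:265,150:200],s[190:240,155:205]]),None,fx=8,fy=8,interpolation=cv2.INTER_NEAREST))
```

```text
(no output)
```

View pics/g0.png

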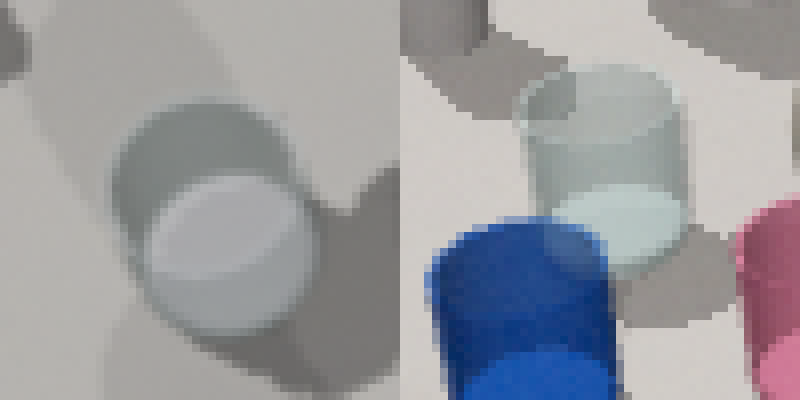

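Run:
```python
from h import *
import cv2
print('floor',onz('top',178.9,246.9,6),onz('side',182.5,218.75,6)); print('rim',onz('top',175.4,238.4,85),onz('side',179.9,202.9,85))
out={}
for n in('top','side'):
    im=cv2.imread(f'pics/{n}0_raw.png'); hsv=cv2.cvtColor(im,cv2.COLOR_BGR2HSV)
    m=cv2.inRange(hsv,(0,130,70),(8,255,255))|cv2.inRange(hsv,(172,130,70),(180,255,255))
    m[:160]=0 
    m[200:]=0; m[:,:200]=0
    c,_=cv2.findContours(m,cv2.RETR_EXTERNAL,cv2.CHAIN_APPROX_NONE)
    if not c: print(n,'none');continue
    c=max(c,key=cv2.contourArea)
    M=cv2.moments(c);out[n]=(M['m10']/M['m00'],M['m01']/M['m00']);print(n,'pad',out[n],cv2.contourArea(c))
    print(cv2.boxPoints(cv2.minAreaRect(c)).round(1).tolist())
    print(onz(n,*out[n],205).round(1))
if len(out)==2: print(tri(('top',*out['top']),('side',*out['side'])))
im=cv2.imread('pics/top0_raw.png');hsv=cv2.cvtColor(im,cv2.COLOR_BGR2HSV)
print(hsv[225,290],hsv[226,300],hsv[228,280],hsv[233,290])
m=cv2.inRange(hsv,(0,70,20),(15,220,120));m[:,:262]=0;m[:,312:]=0;m[:200]=0;m[235:]=0
pts=[]
for u in range(268,307):
    v=np.where(m[:,u])[0]
    if len(v):pts.append((u,v.max()+.5))
pts=np.array(pts);l=cv2.fitLine(pts.astype(np.float32),cv2.DIST_HUBER,0,.01,.01).ravel();print(l,pts[:,0].min(),pts[:,0].max())
A=onz('top',l[2]-18*l[0],l[3]-18*l[1]);B=onz('top',l[2]+18*l[0],l[3]+18*l[1]);d=A-B;print(A,B,np.degrees(np.arctan2(d[1],d[0])))
for u,v in[(165,265),(195,400),(220,520),(190,337),(200,320)]:print(u,v,onz('top',u*.64,v*.64,0).round(0))
print('R',R.from_rotvec([-3.074,-.640,0]).as_matrix().round(2))
```

```text
floor [500.77231915 320.98417051   6.        ] [500.61014667 314.88326685   6.        ]
rim [497.45908578 321.50595366  85.        ] [496.81438649 315.79636148  85.        ]
top pad (302.2514619883041, 191.24795321637427) 142.5
[[294.70001220703125, 186.3000030517578], [307.29998779296875, 183.6999969482422], [309.79998779296875, 196.1999969482422], [297.20001220703125, 198.8000030517578]]
[468.3 -94.6 205. ]
side pad (454.41666666666663, 178.20238095238093) 140.0
[[432.1000061035156, 181.60000610351562], [437.6000061035156, 163.0], [468.29998779296875, 172.10000610351562], [462.79998779296875, 190.6999969482422]]
[ 547.4 -734.5  205. ]
(array([ 249.63778873, -277.24679893,  409.42322913]), np.float64(534.3147222447974))
[ 9 68 64] [ 8 71 65] [ 9 66 62] [  8   9 116]
[ 9.962951e-01 -8.600074e-02  2.863000e+02  2.302000e+02] 268.0 306.0
[458.4922329   16.61143162   0.        ] [ 429.43142986 -104.55092187    0.        ] 76.51238767669453
165 265 [888. 501.   0.]
195 400 [530. 500.   0.]
220 520 [264. 503.   0.]
190 337 [682. 481.   0.]
200 320 [717. 452.   0.]
R [[ 0.92  0.4  -0.  ]
 [ 0.4  -0.92  0.  ]
 [ 0.   -0.   -1.  ]]
```

```bash
python3 -m pendant '[{"dp":[0.01,0.045,0.02],"turn":[0,0,0.07],"claw":0.05},{"dp":[0.025,0.09,0.04],"turn":[0,0,0.14],"claw":0.05},{"dp":[0.04,0.135,0.06],"turn":[0,0,0.21],"claw":0.05},{"dp":[0.055,0.18,0.08],"turn":[0,0,0.28],"claw":0.05},{"dp":[0.07,0.225,0.08],"turn":[0,0,0.35],"claw":0.05},{"dp":[0.085,0.27,0.08],"turn":[0,0,0.42],"claw":0.05},{"dp":[0.1,0.315,0.08],"turn":[0,0,0.49],"claw":0.05},{"dp":[0.115,0.36,0.08],"turn":[0,0,0.56],"claw":0.05}]'
python3 -m pendant '[{"dp":[0.01,0.045,0],"turn":[0,0,0.07],"claw":0.05},{"dp":[0.02,0.09,0],"turn":[0,0,0.14],"claw":0.05},{"dp":[0.03,0.135,0],"turn":[0,0,0.21],"claw":0.05},{"dp":[0.04,0.18,0],"turn":[0,0,0.28],"claw":0.05},{"dp":[0.05,0.225,0],"turn":[0,0,0.35],"claw":0.05},{"dp":[0.06,0.27,0],"turn":[0,0,0.42],"claw":0.05},{"dp":[0.07,0.315,0],"turn":[0,0,0.49],"claw":0.05},{"dp":[0.08,0.36,0],"turn":[0,0,0.56],"claw":0.05}]'
```

```text
t: 0.9
ee_pos: [364.6, -211.1, 302.7]
orientation: [2.777, 1.469, 0.0]
ft_force: [1.4, 0.4, -0.5]
width: 49.9
t: 1.7
ee_pos: [444.4, 149.0, 302.6]
orientation: [2.262, 2.18, -0.0]
ft_force: [-0.2, -0.6, 0.7]
width: 49.8
```

```bash
python3 -m pendant '[{"dp":[0.011,0.045,0],"turn":[0,0,0.02],"claw":0.05},{"dp":[0.022,0.09,0],"turn":[0,0,0.04],"claw":0.05},{"dp":[0.033,0.135,0],"turn":[0,0,0.04],"claw":0.05},{"dp":[0.044,0.18,0],"turn":[0,0,0.04],"claw":0.05},{"dp":[0.055,0.221,0],"turn":[0,0,0.04],"claw":0.05},{"dp":[0.055,0.223,-0.04],"turn":[0,0,0.04],"claw":0.05},{"dp":[0.055,0.223,-0.085],"turn":[0,0,0.04],"claw":0.05},{"dp":[0.055,0.223,-0.13],"turn":[0,0,0.04],"claw":0.05}]'
python3 - <<'E'
from workcell import ctrl, imaging
import cv2
from h import *
for n in("side","top"):
    d=imaging.get_image(n); cv2.imwrite(f"pics/{n}1_raw.png",d["pixels"])
t=cv2.imread('pics/top1_raw.png');s=cv2.imread('pics/side1_raw.png')
cv2.imwrite('pics/m1.png',cv2.resize(cv2.hconcat([t[150:300,110:310],s[100:250,120:320]]),None,fx=2,fy=2,interpolation=cv2.INTER_CUBIC))
p=ctrl.get_obs()['ee_pos'];print(p,proj('top',p),proj('side',p))
E
```

```text
t: 2.5
ee_pos: [499.3, 370.5, 171.1]
orientation: [2.22, 2.222, 0.001]
ft_force: [-0.3, 0.0, 0.6]
width: 49.7
[495.6739777  367.40498294 166.24626362] [156.78043815 232.72364102] [164.5048214  184.84993597]
```

View pics/m1.png

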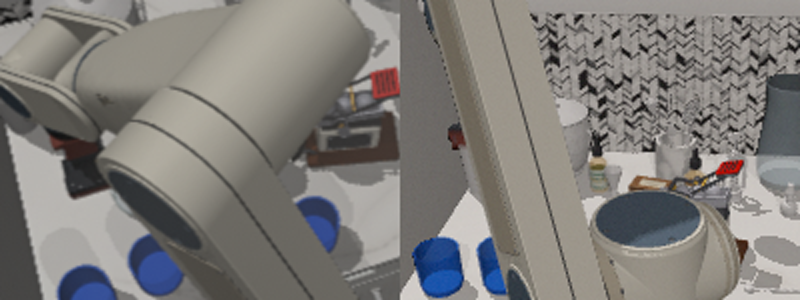

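```bash
python3 - <<'E'
from workcell import ctrl
for _ in range(3):
    o=ctrl.get_obs();print(o['t'],o['ee_pos'],o['ft_force'],abs(o['qvel']).max())
E
python3 -m pendant '[{"dp":[0,0,-0.04],"turn":[-0.06,0,0],"claw":0.05},{"dp":[0,0,-0.08],"turn":[-0.12,0,0],"claw":0.05},{"dp":[0,0,-0.12],"turn":[-0.175,0,0],"claw":0.05},{"dp":[0,0,-0.14],"turn":[-0.175,0,0],"claw":0.05},{"dp":[0,0,-0.14],"turn":[-0.175,0,0],"claw":0.05}]'
python3 - <<'E'
from workcell import ctrl
o=ctrl.get_obs();print(o['t'],o['ee_pos'],o['ft_force'])
E
```

```text
2.6 [495.6739777  367.40498294 166.24626362] [-0.12454653 -0.27576528 -0.28404366] 0.08552032565551508
2.6 [495.6739777  367.40498294 166.24626362] [-0.12454653 -0.27576528 -0.28404366] 0.08552032565551508
2.6 [495.6739777  367.40498294 166.24626362] [-0.12454653 -0.27576528 -0.28404366] 0.08552032565551508
t: 3.1
ee_pos: [498.9, 369.7, 31.4]
orientation: [2.129, 2.13, -0.192]
ft_force: [-0.5, -0.0, 0.8]
width: 50.0
3.1 [498.85646928 369.70035129  31.44676441] [-0.54490457 -0.00794287  0.81484585]
```

```bash
python3 -m pendant '[{"dp":[0,-0.005,0],"turn":[0,0,0],"claw":0.05},{"dp":[0,-0.01,0],"turn":[0,0,0],"claw":0.05},{"dp":[0,-0.015,0],"turn":[0,0,0],"claw":0.05},{"dp":[0.0005,-0.02,0],"turn":[0,0,0],"claw":0.05},{"dp":[0.001,-0.028,0],"turn":[0,0,0],"claw":0.05},{"dp":[0.001,-0.036,0],"turn":[0,0,0],"claw":0.05},{"dp":[0.002,-0.044,0],"turn":[0,0,0],"claw":0.05},{"dp":[0.002,-0.052,0],"turn":[0,0,0],"claw":0.05}]'
python3 - <<'E'
from workcell import ctrl, imaging
import cv2
from h import *
for n in("side","top"):
    d=imaging.get_image(n); cv2.imwrite(f"pics/{n}2_raw.png",d["pixels"])
t=cv2.imread('pics/top2_raw.png');s=cv2.imread('pics/side2_raw.png')
cv2.imwrite('pics/m2.png',cv2.resize(cv2.hconcat([t[150:300,110:310],s[100:250,120:320]]),None,fx=2,fy=2,interpolation=cv2.INTER_CUBIC))
E
```

```text
t: 3.9
ee_pos: [502.5, 318.3, 33.8]
orientation: [2.13, 2.13, -0.183]
ft_force: [-0.1, 4.9, 4.6]
width: 50.2
```

View pics/m2.png

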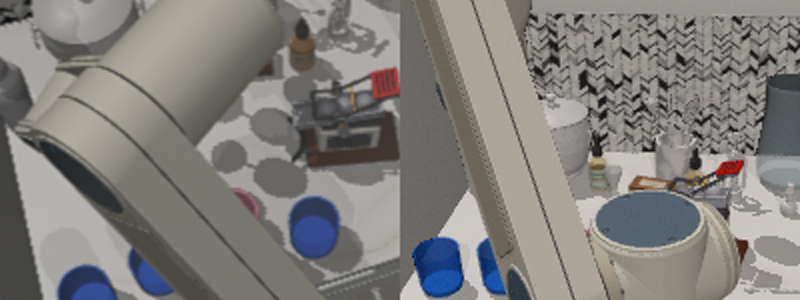

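```bash
python3 -m pendant '[{"dp":[0.0005,-0.01,0],"turn":[0,0,0],"claw":0.05},{"dp":[0.001,-0.02,0],"turn":[0,0,0],"claw":0.05},{"dp":[0.001,-0.03,0],"turn":[0,0,0],"claw":0.05},{"dp":[0.0015,-0.04,0],"turn":[0,0,0],"claw":0.05},{"dp":[0.002,-0.05,0],"turn":[0,0,0],"claw":0.05},{"dp":[0.002,-0.06,0],"turn":[0,0,0],"claw":0.05},{"dp":[0.0025,-0.07,0],"turn":[0,0,0],"claw":0.05},{"dp":[0.003,-0.08,0],"turn":[0,0,0],"claw":0.05}]'
python3 - <<'E'
from workcell import ctrl, imaging
import cv2
from h import *
for n in("side","top"):
    d=imaging.get_image(n); cv2.imwrite(f"pics/{n}3_raw.png",d["pixels"])
t=cv2.imread('pics/top3_raw.png');s=cv2.imread('pics/side3_raw.png')
cv2.imwrite('pics/m3.png',cv2.resize(cv2.hconcat([t[150:300,110:310],s[100:250,120:320]]),None,fx=2,fy=2,interpolation=cv2.INTER_CUBIC))
E
```

```text
t: 4.8
ee_pos: [504.6, 237.2, 32.7]
orientation: [2.13, 2.13, -0.187]
ft_force: [-0.0, 4.8, 4.1]
width: 49.8
```

View pics/m3.png

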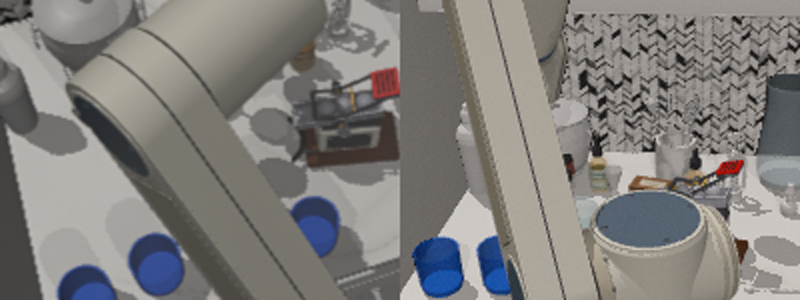

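```bash
python3 -m pendant '[{"dp":[0.0005,-0.01,0],"turn":[0,0,0],"claw":0.05},{"dp":[0.001,-0.02,0],"turn":[0,0,0],"claw":0.05},{"dp":[0.001,-0.03,0],"turn":[0,0,0],"claw":0.05},{"dp":[0.0015,-0.04,0],"turn":[0,0,0],"claw":0.05},{"dp":[0.002,-0.05,0],"turn":[0,0,0],"claw":0.05},{"dp":[0.002,-0.06,0],"turn":[0,0,0],"claw":0.05},{"dp":[0.0025,-0.07,0],"turn":[0,0,0],"claw":0.05},{"dp":[0.003,-0.08,0],"turn":[0,0,0],"claw":0.05}]'
python3 - <<'E'
from workcell import ctrl, imaging
import cv2
from h import *
for n in("side","top"):
    d=imaging.get_image(n); cv2.imwrite(f"pics/{n}4_raw.png",d["pixels"])
t=cv2.imread('pics/top4_raw.png');s=cv2.imread('pics/side4_raw.png')
cv2.imwrite('pics/m4.png',cv2.resize(cv2.hconcat([t[150:300,110:310],s[100:250,120:320]]),None,fx=2,fy=2,interpolation=cv2.INTER_CUBIC))
E
```

```text
t: 5.7
ee_pos: [507.5, 157.1, 32.6]
orientation: [2.13, 2.13, -0.187]
ft_force: [0.1, 1.0, -1.4]
width: 50.2
```

View pics/m4.png

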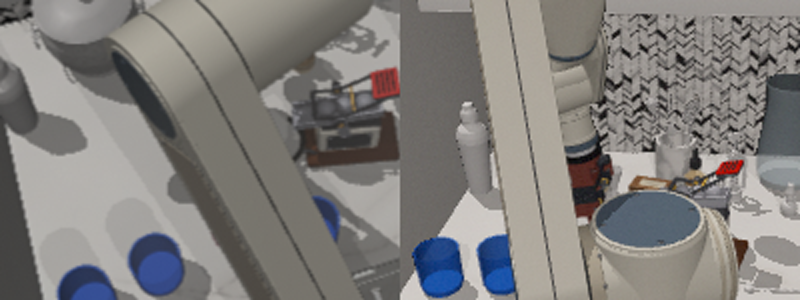

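```bash
python3 -m pendant '[{"dp":[0,-0.005,0],"turn":[0,0,0],"claw":0.05},{"dp":[0.001,-0.01,0],"turn":[0,0,0],"claw":0.05},{"dp":[0.001,-0.015,0],"turn":[0,0,0],"claw":0.05},{"dp":[0.001,-0.02,0],"turn":[0,0,0],"claw":0.05}]'
python3 -m pendant '[{"dp":[0,-0.004,0],"turn":[0,0,0],"claw":0.05},{"dp":[0,-0.008,0],"turn":[0,0,0],"claw":0.05},{"dp":[0,-0.012,0],"turn":[0,0,0],"claw":0.05}]'
python3 - <<'E'
from workcell import ctrl, imaging
import cv2
from h import *
for n in("side","top"):
    d=imaging.get_image(n); cv2.imwrite(f"pics/{n}5_raw.png",d["pixels"])
t=cv2.imread('pics/top5_raw.png');s=cv2.imread('pics/side5_raw.png')
cv2.imwrite('pics/m5.png',cv2.resize(cv2.hconcat([t[150:250,210:310],s[130:230,220:320]]),None,fx=4,fy=4,interpolation=cv2.INTER_CUBIC))
E
```

```text
t: 6.2
ee_pos: [508.8, 137.9, 32.7]
orientation: [2.129, 2.13, -0.186]
ft_force: [0.0, 2.1, 0.5]
width: 50.0
t: 6.5
ee_pos: [508.7, 125.8, 32.7]
orientation: [2.13, 2.13, -0.187]
ft_force: [0.4, 3.2, 1.0]
width: 49.9
```

View pics/m5.png

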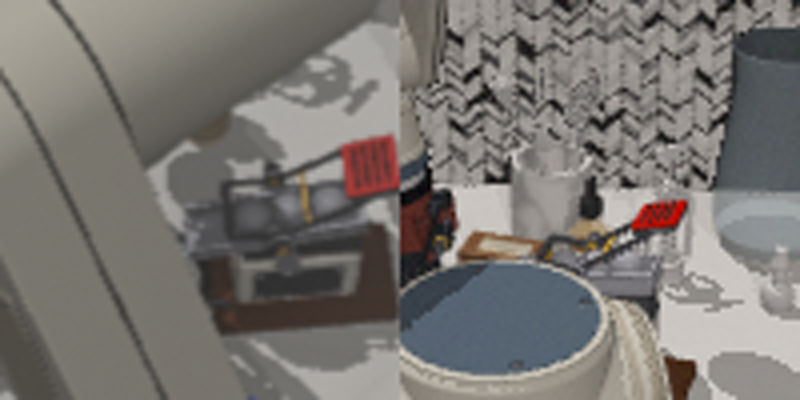

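Still occluded. I keep pushing gently in small steps, watching the force for the stop.

```bash
for i in 1 ; do
python3 -m pendant '[{"dp":[0,-0.003,0],"turn":[0,0,0],"claw":0.05},{"dp":[0,-0.006,0],"turn":[0,0,0],"claw":0.05}]'
python3 -m pendant '[{"dp":[0,-0.003,0],"turn":[0,0,0],"claw":0.05},{"dp":[0,-0.005,0],"turn":[0,0,0],"claw":0.05}]'; done
```

```text
t: 6.8
ee_pos: [508.7, 120.0, 32.7]
orientation: [2.13, 2.13, -0.187]
ft_force: [0.3, 2.7, 0.7]
width: 50.2
t: 7.0
ee_pos: [508.7, 114.9, 32.7]
orientation: [2.13, 2.13, -0.187]
ft_force: [-0.5, 3.1, 1.1]
width: 49.8
```

```bash
python3 -m pendant '[{"dp":[0,-0.002,0],"turn":[0,0,0],"claw":0.05},{"dp":[0,-0.003,0],"turn":[0,0,0],"claw":0.05}]'
python3 -m pendant '[{"dp":[0,-0.002,0],"turn":[0,0,0],"claw":0.05},{"dp":[0,-0.003,0],"turn":[0,0,0],"claw":0.05}]'
```

```text
t: 7.2
ee_pos: [509.6, 112.4, 32.9]
orientation: [2.13, 2.13, -0.184]
ft_force: [3.1, 5.2, -0.2]
width: 50.0
t: 7.4
ee_pos: [510.7, 110.5, 33.2]
orientation: [2.13, 2.129, -0.179]
ft_force: [4.0, 11.7, 0.5]
width: 50.1
```

```bash
python3 -m pendant '[{"dp":[0,-0.002,0],"turn":[0,0,0],"claw":0.05},{"dp":[0,-0.003,0],"turn":[0,0,0],"claw":0.05}]'
```

```text
t: 7.6
ee_pos: [511.5, 109.7, 33.3]
orientation: [2.133, 2.128, -0.173]
ft_force: [0.1, 25.5, 2.0]
width: 50.2
```

```bash
python3 -m pendant '[{"dp":[0,0.01,0],"turn":[0,0,0],"claw":0.05},{"dp":[0,0.04,0],"turn":[0,0,0],"claw":0.05},{"dp":[0,0.085,0],"turn":[0,0,0],"claw":0.05},{"dp":[0,0.1,0.04],"turn":[0,0,0],"claw":0.05},{"dp":[0,0.1,0.09],"turn":[0.05,0,0],"claw":0},{"dp":[-0.02,0.1,0.14],"turn":[0.1,0,0],"claw":0},{"dp":[-0.04,0.13,0.19],"turn":[0.175,0,0],"claw":0},{"dp":[-0.06,0.17,0.24],"turn":[0.175,0,0],"claw":0}]'
python3 - <<'E'
from workcell import ctrl, imaging
import cv2
from h import *
for n in("side","top"):
    d=imaging.get_image(n); cv2.imwrite(f"pics/{n}6_raw.png",d["pixels"])
t=cv2.imread('pics/top6_raw.png');s=cv2.imread('pics/side6_raw.png')
cv2.imwrite('pics/m6.png',cv2.resize(cv2.hconcat([t[150:250,210:310],s[130:230,220:320]]),None,fx=4,fy=4,interpolation=cv2.INTER_CUBIC))
E
```

```text
t: 8.4
ee_pos: [456.9, 255.9, 250.0]
orientation: [-2.224, -2.217, 0.001]
ft_force: [1.5, 0.1, -0.4]
width: 21.6
```

View pics/m6.png

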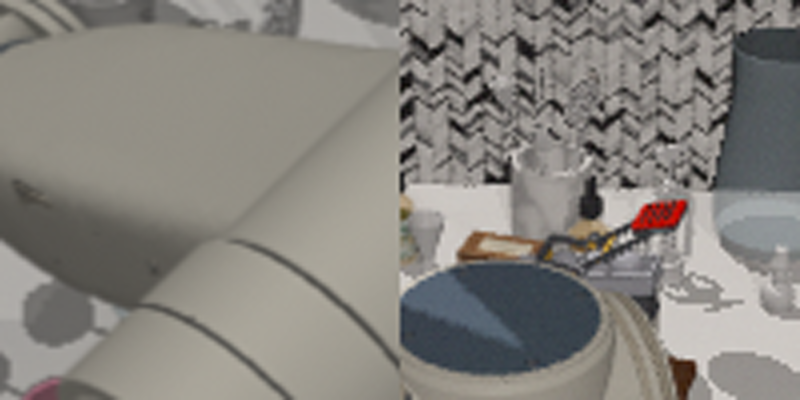

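```bash
python3 -m pendant '[{"dp":[-0.003,-0.045,0.03],"turn":[0,0,0],"claw":0},{"dp":[-0.006,-0.09,0.06],"turn":[0,0,0],"claw":0},{"dp":[-0.009,-0.135,0.07],"turn":[0,0,0],"claw":0},{"dp":[-0.012,-0.18,0.07],"turn":[0,0,0],"claw":0},{"dp":[-0.02,-0.225,0.07],"turn":[0,0,0],"claw":0},{"dp":[-0.03,-0.27,0.07],"turn":[0,0,0],"claw":0},{"dp":[-0.04,-0.315,0.07],"turn":[0,0,0],"claw":0},{"dp":[-0.05,-0.36,0.07],"turn":[0,0,0],"claw":0}]'
python3 -m pendant '[{"dp":[-0.01,-0.045,0],"turn":[0,0,0],"claw":0},{"dp":[-0.02,-0.09,0],"turn":[0,0,0],"claw":0},{"dp":[-0.03,-0.135,0],"turn":[0,0,0],"claw":0},{"dp":[-0.04,-0.18,0],"turn":[0,0,0],"claw":0},{"dp":[-0.05,-0.225,0],"turn":[0,0,0],"claw":0}]'
python3 - <<'E'
from workcell import ctrl, imaging
import cv2
from h import *
for n in("side","top"):
    d=imaging.get_image(n); cv2.imwrite(f"pics/{n}7_raw.png",d["pixels"])
t=cv2.imread('pics/top7_raw.png');s=cv2.imread('pics/side7_raw.png')
cv2.imwrite('pics/m7.png',cv2.resize(cv2.hconcat([t[150:250,215:315],s[130:230,200:300]]),None,fx=4,fy=4,interpolation=cv2.INTER_CUBIC))
E
```

```text
t: 9.3
ee_pos: [406.5, -104.2, 317.2]
orientation: [-2.22, -2.22, 0.004]
ft_force: [0.3, -0.7, 0.1]
width: 0.2
t: 9.8
ee_pos: [356.3, -328.9, 317.0]
orientation: [-2.22, -2.219, 0.001]
ft_force: [1.2, -0.0, -0.2]
width: 0.6
```

View pics/m7.png

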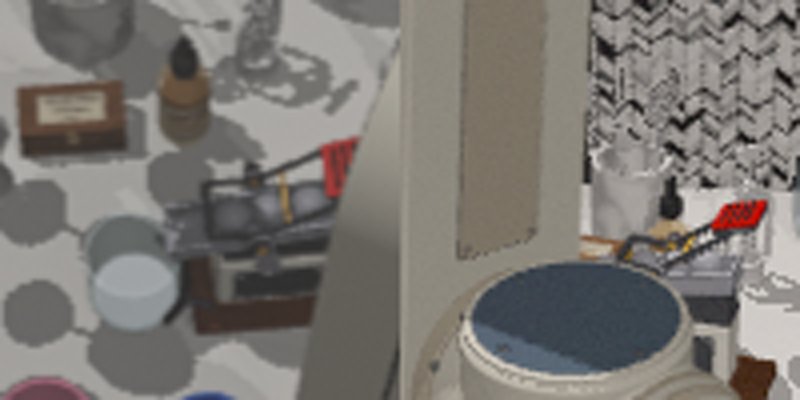

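Run:
```python
from h import *
import cv2
print('glass',onz('top',248.5,222.9,6))
cs=[]
for n,f in(('top','pics/top0_raw.png'),('side','pics/side7_raw.png')):
    im=cv2.imread(f);hsv=cv2.cvtColor(im,cv2.COLOR_BGR2HSV)
    m=cv2.inRange(hsv,(0,130,70),(6,255,255))|cv2.inRange(hsv,(174,130,70),(180,255,255))
    w=(170,205,285,320) if n=='top' else (170,195,270,300)
    k=np.zeros_like(m);k[w[0]:w[1],w[2]:w[3]]=m[w[0]:w[1],w[2]:w[3]]
    k=cv2.morphologyEx(k,cv2.MORPH_CLOSE,np.ones((3,3)))
    c=max(cv2.findContours(k,cv2.RETR_EXTERNAL,cv2.CHAIN_APPROX_NONE)[0],key=cv2.contourArea)
    M=cv2.moments(c);p=(M['m10']/M['m00'],M['m01']/M['m00']);cs.append((n,*p));print(n,p,onz(n,*p,205))
print(tri(*cs))
```

```text
glass [509.78881275  71.53015544   6.        ]
top (302.2514619883041, 191.24795321637427) [468.29759172 -94.57981465 205.        ]
side (284.53333333333336, 183.325) [466.27307675 -98.57334509 205.        ]
(array([470.31368881, -97.09036351, 202.08626581]), np.float64(3.3249359589371443))
```

```bash
python3 -m pendant '[{"dp":[0.02,0.04,0],"turn":[0,0,0],"claw":0},{"dp":[0.04,0.08,0],"turn":[0,0,0],"claw":0},{"dp":[0.06,0.12,0],"turn":[0,0,0],"claw":0},{"dp":[0.08,0.16,-0.02],"turn":[0,0,0],"claw":0},{"dp":[0.1,0.2,-0.05],"turn":[0,0,0],"claw":0},{"dp":[0.112,0.232,-0.082],"turn":[0,0,0],"claw":0},{"dp":[0.112,0.232,-0.082],"turn":[0,0,0],"claw":0},{"dp":[0.112,0.232,-0.082],"turn":[0,0,0],"claw":0}]'
python3 - <<'E'
from workcell import ctrl, imaging
import cv2
from h import *
for n in("side","top"):
    d=imaging.get_image(n); cv2.imwrite(f"pics/{n}8_raw.png",d["pixels"])
t=cv2.imread('pics/top8_raw.png');s=cv2.imread('pics/side8_raw.png')
cv2.imwrite('pics/m8.png',cv2.resize(cv2.hconcat([t[150:250,230:330],s[120:220,230:330]]),None,fx=4,fy=4,interpolation=cv2.INTER_CUBIC))
p=ctrl.get_obs()['ee_pos'];print(p,proj('top',p),proj('side',p))
E
```

```text
t: 10.7
ee_pos: [469.1, -94.2, 234.9]
orientation: [-2.216, -2.222, 0.004]
ft_force: [-0.7, 0.6, 0.3]
width: 0.5
[470.1785684  -95.83158387 236.68035665] [303.24886168 185.56833999] [284.07398292 175.1613367 ]
```

View pics/m8.png

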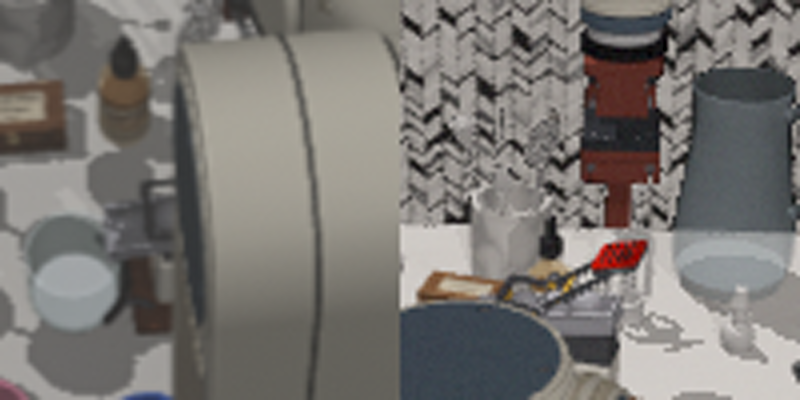

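```bash
python3 -m pendant '[{"dp":[0,0,-0.025],"turn":[0,0,0],"claw":0},{"dp":[-0.0015,-0.0065,-0.037],"turn":[0,0,0],"claw":0},{"dp":[-0.003,-0.012,-0.047],"turn":[0,0,0],"claw":0},{"dp":[-0.004,-0.0165,-0.058],"turn":[0,0,0],"claw":0},{"dp":[-0.0047,-0.0195,-0.069],"turn":[0,0,0],"claw":0},{"dp":[-0.0047,-0.0195,-0.073],"turn":[0,0,0],"claw":0},{"dp":[-0.0047,-0.0195,-0.073],"turn":[0,0,0],"claw":0},{"dp":[-0.0047,-0.0195,-0.073],"turn":[0,0,0],"claw":0}]'
python3 - <<'E'
from workcell import ctrl, imaging
import cv2
for n in("side","top"):
    d=imaging.get_image(n); cv2.imwrite(f"pics/{n}9_raw.png",d["pixels"])
t=cv2.imread('pics/top9_raw.png');s=cv2.imread('pics/side9_raw.png')
cv2.imwrite('pics/m9.png',cv2.resize(cv2.hconcat([t[150:250,230:330],s[120:220,230:330]]),None,fx=4,fy=4,interpolation=cv2.INTER_CUBIC))
o=ctrl.get_obs();print(o['t'],o['ee_pos'],o['ft_force'])
E
```

```text
t: 11.6
ee_pos: [465.8, -116.6, 165.2]
orientation: [2.22, 2.22, -0.001]
ft_force: [-6.9, -5.2, 21.8]
width: 0.2
11.7 [ 465.81194475 -116.62060693  165.18284151] [-7.30818858 -4.92851865 22.77315972]
```

View pics/m9.png

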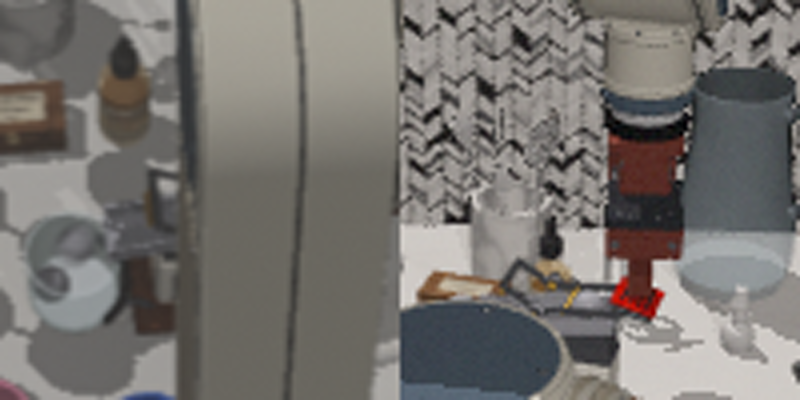

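```bash
python3 -m pendant '[{"dp":[0,0,0],"turn":[0,0,0],"claw":0},{"dp":[0,0,0],"turn":[0,0,0],"claw":0},{"dp":[0,0,0],"turn":[0,0,0],"claw":0},{"dp":[0,0,0],"turn":[0,0,0],"claw":0},{"dp":[0,0,0],"turn":[0,0,0],"claw":0},{"dp":[0,0,0],"turn":[0,0,0],"claw":0},{"dp":[0,0,0],"turn":[0,0,0],"claw":0},{"dp":[0,0,0],"turn":[0,0,0],"claw":0}]'
python3 - <<'E'
from workcell import ctrl, imaging
import cv2
for n in("side","top"):
    d=imaging.get_image(n); cv2.imwrite(f"pics/{n}10_raw.png",d["pixels"])
t=cv2.imread('pics/top10_raw.png');s=cv2.imread('pics/side10_raw.png')
cv2.imwrite('pics/m10.png',cv2.resize(cv2.hconcat([t[190:240,230:280],s[160:210,255:305]]),None,fx=8,fy=8,interpolation=cv2.INTER_CUBIC))
o=ctrl.get_obs();print(o['t'],o['ee_pos'],o['ft_force'])
E
```

```text
t: 12.5
ee_pos: [465.8, -116.6, 165.2]
orientation: [2.22, 2.22, -0.001]
ft_force: [-7.7, -4.3, 21.3]
width: 0.4
12.6 [ 465.80815527 -116.61758366  165.1970981 ] [-7.52080003 -4.29913911 21.91974316]
```

View pics/m10.png

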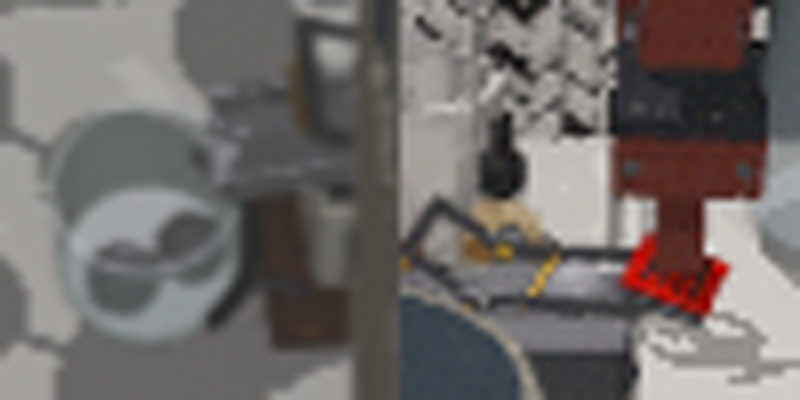

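Two balls lie on the glass floor (crop about (120,275) and (195,240)). I release along the arc.

```bash
python3 -m pendant '[{"dp":[0,0,0.005],"turn":[0,0,0],"claw":0},{"dp":[0.001,0.003,0.016],"turn":[0,0,0],"claw":0},{"dp":[0.002,0.008,0.027],"turn":[0,0,0],"claw":0},{"dp":[0.003,0.013,0.038],"turn":[0,0,0],"claw":0},{"dp":[0.0045,0.019,0.05],"turn":[0,0,0],"claw":0},{"dp":[0.0045,0.019,0.09],"turn":[0,0,0],"claw":0},{"dp":[0.0045,0.019,0.13],"turn":[0,0,0],"claw":0},{"dp":[-0.01,-0.02,0.15],"turn":[0,0,0],"claw":0}]'
python3 -m pendant '[{"dp":[-0.02,-0.045,0],"turn":[0,0,0],"claw":0},{"dp":[-0.04,-0.09,0],"turn":[0,0,0],"claw":0},{"dp":[-0.06,-0.135,0],"turn":[0,0,0],"claw":0},{"dp":[-0.08,-0.18,0],"turn":[0,0,0],"claw":0},{"dp":[-0.095,-0.225,0],"turn":[0,0,0],"claw":0},{"dp":[-0.11,-0.27,0],"turn":[0,0,0],"claw":0},{"dp":[-0.12,-0.315,0],"turn":[0,0,0],"claw":0},{"dp":[-0.13,-0.36,0],"turn":[0,0,0],"claw":0}]'
python3 - <<'E'
from workcell import ctrl, imaging
import cv2
for n in("side","top"):
    d=imaging.get_image(n); cv2.imwrite(f"pics/{n}11_raw.png",d["pixels"])
t=cv2.imread('pics/top11_raw.png');s=cv2.imread('pics/side11_raw.png')
cv2.imwrite('pics/m11.png',cv2.resize(cv2.hconcat([t[150:250,225:325],s[130:230,200:300]]),None,fx=4,fy=4,interpolation=cv2.INTER_CUBIC))
cv2.imwrite('pics/m11t.png',cv2.resize(t,(800,600)))
o=ctrl.get_obs();print(o['t'],o['ee_pos'],o['ft_force'])
E
```

```text
t: 13.4
ee_pos: [457.7, -132.5, 317.0]
orientation: [2.213, 2.225, 0.005]
ft_force: [1.5, -0.9, 0.3]
width: 0.9
t: 14.2
ee_pos: [325.0, -495.9, 313.7]
orientation: [-2.221, -2.221, -0.0]
ft_force: [1.2, 0.1, 0.7]
width: 0.3
14.3 [ 324.43147122 -498.65700724  313.15322173] [ 0.41502923 -0.71063763  0.09879324]
```

View pics/m11.png

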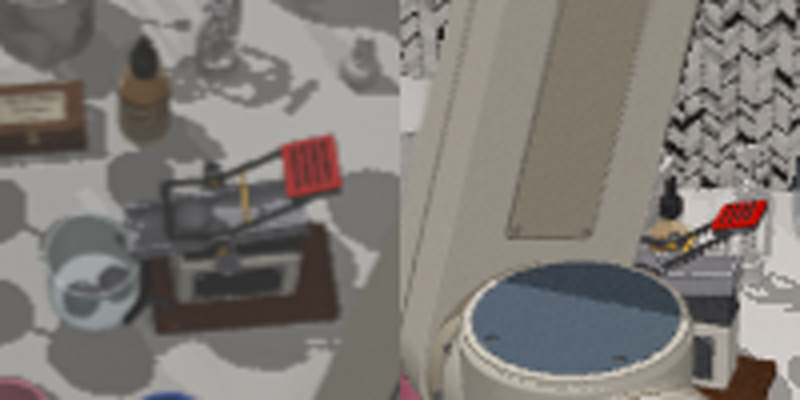

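View pics/m11t.png

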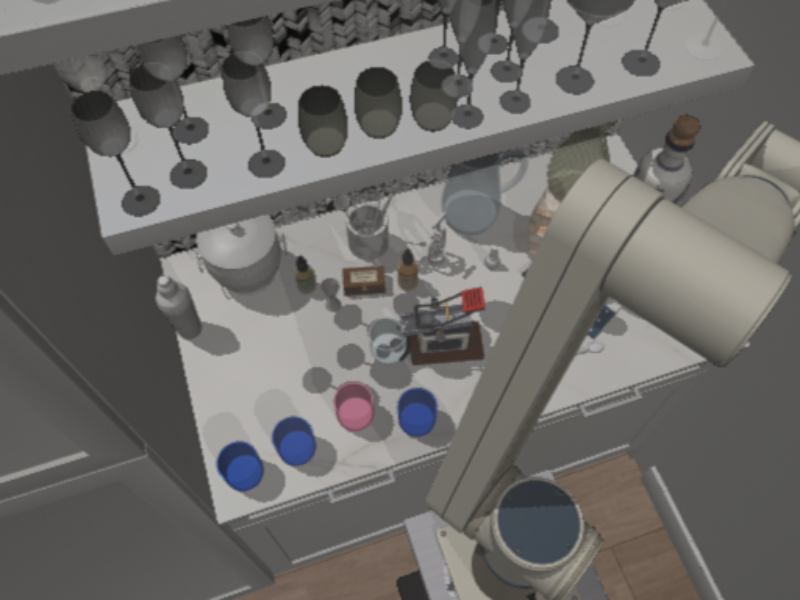

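Run:
```python
from workcell import ctrl
print(ctrl.close_job())
```

```text
the job is handed in; nothing more can be done
None
```

The drink is served. I slid the clear glass along the worktop, cradled behind two half-open fingertips about 32 mm up, until it sat against the rubber stop. I then pressed the red pad once onto its stop, held it about 1 s until two balls had dropped, and released it. I handed in at about 14 s of the 56 s allowed.

**Glass position:** the push force rose to about 25 N with the tip no longer advancing, so the glass was against the stop. The camera put it at about (510, 72) mm, against my estimate of (508, 73) mm for its place. In the last picture it is in the same spot.

**Balls and pad:** the pad carried about 22 N when pressed. The last pictures show two balls in the glass, one at the gate in the channel and the pad back up. I saw no ball on the worktop and no visible change in the bystanders I could see. The arm hid part of the right side, including the bottle opener and bar spoon, which the arm never worked near. The arm was clear of everything at the end.

**Less certain:**
- The arm hid the glass during most of the push, so I relied on the force reading there.
- The push force dipped briefly to about 1 N partway through.
- The two cameras disagreed by about 3–6 mm on measured points.
- One position reading taken while the arm was still settling was about 5 mm off.

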